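# Shut the grinder cover and hold its button half-way

### The job

Fold the coffee grinder's open cover fully shut, and only then press the big round spring button on top of the grinder half-way down with the fingers, keep it there for a good two seconds and finish still holding it half-way: neither let up nor pushed to the bottom. Leave the organiser's drawer shut and the jar, cup and scoop where they stand.

Things in the scene. Friction and masses are not known exactly. Their poses are not given: they have to be found in the camera images.
- grinder: electric coffee grinder, a stainless block 210 long (its x) x 130 wide (its y), its flat top 100 mm above the shelf, fixed to the shelf. Origin: centre of the underside; z up. On top: the round button towards its -x end and, towards +x, a square open grey hopper collar (112 x 112, centred at x = +40, y = 0, rim 120 mm above the shelf) with a hinged cover.
- cover (a joint): angle of the grey hopper cover, rad: 0 = shut flat on the hopper, 1.57 = upright, 1.9 = its stop, leaning outwards. It starts somewhere between 1.0 and 1.75. The hinge is stiff (about 0.15 N m): the cover stays wherever it is left, and 2 to 3 N near its free edge moves it.
- cover_hinge (a point): middle of the cover's hinge line, at x = +40, y = +59, z = 118 mm in the grinder's frame; the line runs along the grinder's x. The cover's outer face lies 9 mm from the hinge line: on top when shut (127 mm above the shelf), facing the grinder's +y side when upright. To shut it, the free edge goes up and over towards the grinder's -y side and down.
- cover_edge (a point): middle of the cover's free edge, on the outer face, 115 mm from the hinge line; turns with the cover. The cover is a flat plate 6 mm thick, 114 mm wide along the hinge; a 30 mm wide tab in the middle of the free edge sticks out 12 mm farther (127 mm from the hinge line in all).
- button (a joint): how far the button is pressed, m: 0 = up, 0.024 = bottom, half-way = 0.012. Spring: about 2 N to start, 6 N half-way, 10.5 N at the bottom; it springs back up when let go.
- button_top (a point): centre of the button's flat top, a black plastic cylinder 42 mm in diameter at x = -63, y = 0 in the grinder's frame; 135 mm above the shelf (35 mm above the grinder's top) when up; sinks straight down as it is pressed.
- organiser: white plastic organiser with one shut drawer, 170 x 160 x 150 mm high with an open divided tray on top, fixed to the shelf; origin centre of the underside; the drawer front with its knob faces its -x. Leave alone.
- organiser_drawer0 (a joint): how far the organiser's drawer is pulled out, m; 0 = shut. Leave shut.
- jar: closed glass jar, diameter 72, 120 mm high, loose; origin centre of the underside. Leave alone.
- cup: ceramic cup, rim diameter 72, 75 mm high, with an ear handle, loose; origin centre of the underside. Leave alone.
- scoop: small steel scoop lying on the shelf, bowl diameter 52 and 24 mm high, flat handle 100 mm long towards its -x; loose; origin centre of the bowl's underside. Leave alone.

How it is judged:
By the outcome, as a careful person would: the job done as asked, in the order asked, and still so for the second after the job is handed in, while the arm keeps its last pose, push and grip.
It also fails if it takes over 48 s, if anything falls off the work surface, if the arm or the gripper's body presses on something with over 40 N, if the wrist force passes 120 N, or if a joint passes its speed limit or range.

### The arm

A 6-joint arm with a two-finger parallel gripper is mounted at the origin on the work surface. World frame = base frame: x ahead of the robot, y to its left, z up, the work surface at z = 0. Lengths are in m, angles in rad, forces in N, time in s.
With the tool pointing down it reaches from about 0.25 to 0.775 m from the base axis. Payload 4 kg.
Tool frame: the origin (TCP) lies between the finger pads; the fingertips stand 14 mm ahead of it and the grasp point (between the pads) lies 5 mm behind it (nose_length is the distance from the TCP to the fingertips, in m); z points along the fingers, y is the line along which they close (so a half turn about z gives the same grasp; the last joint's range is limited). The gripper opens to 94 mm and grips with 3 to 60 N. Pads are 16 mm wide; open, the fingers measure 119 mm over their backs; the gripper's body (75 mm by 177 mm) begins 78 mm behind the grasp point.
Start: joints at [-1.385, 0.087, 1.371, -0, 1.684, -0.103], TCP at [0.157, -0.527, 0.22] pointing down, gripper open.
Joint ranges: [-3.1, 3.1], [-0.76, 2.03], [0.27, 2.55], [-1.08, 4.22], [0.17, 2.65], [-2.57, 2.57]. Speed limits (rad/s): [2.79, 2.79, 3.14, 3.14, 3.14, 3.14].

### API

Orientations are given as [roll, pitch, yaw] about the fixed x, y, z axes, in that order (R = Rz(yaw) Ry(pitch) Rx(roll)).
In Python, from bench import * gives the robot as it stands.
- The arm moves only by the tool move_arm, never from a script. Its argument "steps" is one flat list of numbers, 7 for each row, row after row: the turn, a rotation vector about the world's x, y, z in rad, then the shift along the world's x, y, z in m, then the opening, from 0 (shut) to 1 (fully open). A call has 1 to 12 rows; each row is the pose to reach, as a shift and turn from the pose commanded when the call began; what a row does not reach only later rows make up. A row lasts 1/10 s, in which the tool goes at most 50 mm and 8.59 degrees, less where a joint would pass 70% of its speed; a pose out of reach is approached as far as the arm can. A call with a gripper value outside its range is refused whole. The fingers move at their own pace and stop on an object; the grip force is fixed at half the most. Time passes only in rows, so rows that repeat a pose let the fingers close. It gives the time, the measured TCP pose, the force, the opening and the grip force at its end, in the units of the state.
- get_obs(): the state, without advancing time (a new reading comes with each control period).
- snapshot(name): name is "scene" or "top" or "wrist"; returns (picture, depth): 420x560x3 uint8, red, green, blue; 420x560 float32, m along the optical axis (not along the pixel's ray), 0 where there is no reading.
- camera_model(name): a dict with "fx", "fy", "cx", "cy" (pixels), "k1" (the pictures are not rectified: a ray, as slopes to the right and down, at radius r is drawn at 1 + k1 r^2 times it, then the intrinsics apply), "rvec" (rotation vector, rad) and "tvec" (3), from world to camera coordinates, as OpenCV has them. Camera axes: x right, y down, z forward; pixel columns grow to the right and rows downward; lengths in m; the calibration is good to about 2 mm. A picture is of the moment at which its call begins: read the wrist's pose just before it. camera_model takes no time and is no camera call; for the wrist camera it gives the pose at the moment of the call.
- close_job(): hands the job in; it is judged then, once.
Trained networks look in the newest picture that a camera, given by its name, has taken for a name from the list of things; names that differ only in an ending like _2 or _b are one class to them, and where a whole thing is asked for, a point or a joint stands for the part that bears it (a point fixed in the world has none). Each returns a list of dicts, best first, with "score" (0 to 1); they miss things now and then, are a little off and sometimes report something else, mostly with a low value. They report only what shows in the picture. A call takes as long as a camera call.
- silhouettes(camera, target): "pixels" (420x560 bool, what is visible of it) and "uv" ([column, row] in pixels, amid what is visible of it).
- spot_point(camera, target): "uv" ([column, row] in pixels: a listed point, or the origin of a listed thing).
The state is a dict: "time": time; "joint_positions": joint angles; "qvel": joint speeds; "joint_torque": joint torques, N m; "tool_pos": TCP position; "ee_rot": TCP orientation; "wrist_force": force on the tool from outside, world axes, zero at the start; "wrist_torque": the same for the moment, N m; "width": finger opening in m; "finger_force": force on a finger pad.
Only numpy, scipy, OpenCV 4.12 (cv2) and the standard library are available. Lean on these libraries where they do the work, as an engineer would, in place of code of your own. Each camera call takes 0.05 s, during which the arm holds its last target. There are 200 camera calls.

## Working session

There is one attempt and no reset: what is moved stays moved. The work goes in short steps, Python scripts to look and compute and a tool call to move; the robot and the scene stay as the last step left them, time stands still between calls to the robot, and variables do not carry over. Pictures are saved under pics/ and viewed, at most 10 in all, crops included, and the job is handed in when it is done.

Besides the shell and the picture viewer there is one more tool, called after "Call:" as name(argument=value, ...) on one line, values as JSON. move_arm: Moves the arm, as the interface text tells. Its arguments: {"type":"object","properties":{"steps":{"type":"array"}},"required":["steps"]}

```bash
mkdir -p pics
cat > h.py <<'E'
from bench import *
import numpy as np, cv2
def unproj(cam,uv,depth):
    c=camera_model(cam); u,v=uv
    xd=np.array([(u-c['cx'])/c['fx'],(v-c['cy'])/c['fy']]); x=xd.copy()
    for _ in range(20): x=xd/(1+c['k1']*(x@x))
    p=np.array([x[0],x[1],1])*depth
    R=cv2.Rodrigues(np.array(c['rvec'],float))[0]
    return R.T@(p-np.array(c['tvec']).ravel())
def cloud(cam,d,mask):
    c=camera_model(cam); v,u=np.nonzero(mask&(d>0)); z=d[v,u]
    xd=np.stack([(u-c['cx'])/c['fx'],(v-c['cy'])/c['fy']],1); x=xd.copy()
    for _ in range(20): x=xd/(1+c['k1']*(x**2).sum(1,keepdims=True))
    p=np.c_[x,np.ones(len(x))]*z[:,None]
    R=cv2.Rodrigues(np.array(c['rvec'],float))[0]
    return (p-np.array(c['tvec']).ravel())@R
E
python3 - <<'E'
from h import *
for cam in ['scene','top']:
    im,d=snapshot(cam); cv2.imwrite(f'pics/{cam}0.png',im[:,:,::-1]); np.save(f'{cam}_d.npy',d)
    for t in ['button_top','cover_hinge','cover_edge','grinder','organiser','jar','cup','scoop']:
        r=spot_point(cam,t)[:1]
        for q in r:
            uv=q['uv']; i,j=int(round(uv[1])),int(round(uv[0])); z=d[min(max(i,0),419),min(max(j,0),559)]
            print(cam,t,np.round(uv,1),round(q['score'],2),np.round(unproj(cam,uv,z),4))
s=get_obs();print(s['tool_pos'],s['ee_rot'],s['time'])
E
```

```text
scene button_top [305.4 168.3] 0.58 [0.4842 0.058  0.1334]
scene cover_hinge [322.7 218.3] 0.96 [0.585  0.1544 0.1372]
scene cover_edge [319.7 191.3] 0.57 [0.5767 0.1358 0.2276]
scene grinder [300.5 221.8] 0.94 [0.5999 0.1078 0.1015]
scene organiser [190.9 216.7] 0.66 [ 0.7289 -0.1005  0.1474]
scene jar [368.5 221.3] 0.86 [0.4962 0.24   0.0536]
scene cup [382.2 277. ] 0.68 [0.5885 0.3272 0.0019]
scene scoop [295.6 166.1] 0.74 [0.4691 0.0248 0.0981]
top button_top [281.7 238.1] 0.48 [0.4964 0.0648 0.1339]
top cover_hinge [250.5 200.6] 0.77 [0.5766 0.1318 0.236 ]
top cover_edge [248.7 200.3] 0.64 [0.5775 0.1362 0.2286]
top grinder [276.4 218.6] 0.76 [0.5338 0.0671 1.0486]
top organiser [368.  174.8] 0.81 [ 0.6482 -0.1306  0.1473]
top jar [218.3 242.8] 0.89 [0.4809 0.214  0.1226]
top cup [184.8 195.8] 0.97 [0.5968 0.3255 0.0065]
top scoop [309.7 266.4] 0.74 [ 0.4179 -0.012   0.0036]
[ 0.15664069 -0.52722628  0.21948476] [ 3.14153125e+00 -1.43252027e-05  2.88769143e-01] 0.9
```

View pics/scene0.png

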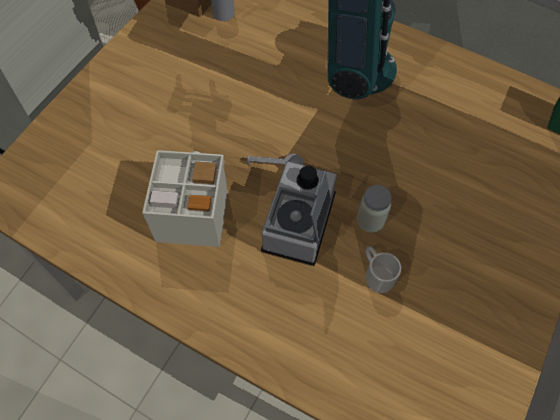

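View pics/top0.png

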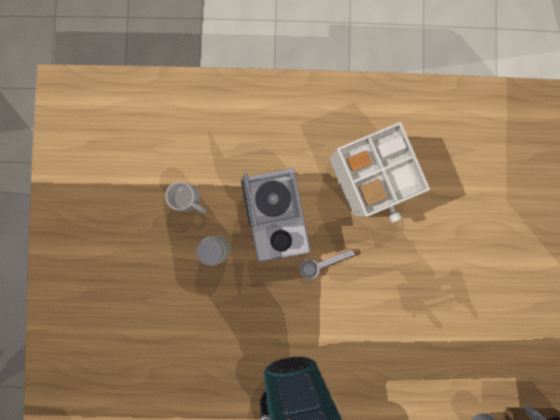

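The top view shows the grinder centred at about (276,216), with the button at (281,240). The cover stands nearly upright along the left side, around (248,200). The jar is at (212,251), the cup at (181,197) and the scoop at (310,268). Next I'll refine the grinder pose and the cover angle.

Run:
```python
from h import *
P=[]
for cam in ['scene','top']:
    im,d=snapshot(cam)
    m=silhouettes(cam,'grinder')[0]['pixels']; m=cv2.dilate(m.astype(np.uint8),np.ones((9,9)))>0
    p=cloud(cam,d,m); P.append(p)
    b=p[(abs(p[:,2]-.135)<.006)]; 
    bb=b[np.linalg.norm(b[:,:2]-[.49,.062],axis=1)<.03]
    print(cam,'button',bb.mean(0),np.ptp(bb,axis=0),len(bb))
    t=p[(abs(p[:,2]-.1)<.006)]
    r=cv2.minAreaRect(t[:,:2].astype(np.float32)*1000); print('top face rect',r)
    mc=silhouettes(cam,'cover_edge')
    if mc:
        q=cloud(cam,d,mc[0]['pixels']); q=q[q[:,2]>.13]; print('cover score',mc[0]['score'],len(q),q.min(0),q.max(0)); np.save(f'c_{cam}.npy',q)
np.save('P.npy',np.vstack(P))
from scipy.optimize import minimize
# fit yaw/xy : points with z .094-.106 rim z .12 collar boundaries + hull
```

```text
scene button [0.49336763 0.06866049 0.13414827] [0.04025368 0.04138378 0.01009988] 216
top face rect ((554.288818359375, 82.31788635253906), (211.21615600585938, 130.10946655273438), 12.611495971679688)
cover score 0.63 727 [0.52552905 0.1208956  0.13027096] [0.6389814  0.16752635 0.24589386]
top button [0.49066226 0.06713103 0.1351625 ] [0.03956609 0.03979996 0.00875315] 249
top face rect ((551.6240234375, 80.4849624633789), (209.9205322265625, 129.51954650878906), 12.315176963806152)
cover score 0.65 419 [0.52273034 0.11928738 0.13005483] [0.63439504 0.16346537 0.24723367]
```

Run:
```python
from h import *
a=.2175;c,s=np.cos(a),np.sin(a);R=np.array([[c,-s,0],[s,c,0],[0,0,1]]);o=np.array([.553,.0815,0])
for cam in ['scene','top']:
    q=(np.load(f'c_{cam}.npy')-o)@R
    for z in np.arange(.13,.25,.015):
        k=q[(q[:,2]>=z)&(q[:,2]<z+.015)]
        if len(k): print(cam,round(z,3),len(k),'y med/min/max',np.round(np.r_[np.median(k[:,1]),k[:,1].min(),k[:,1].max()],4),'x',np.round([k[:,0].min(),k[:,0].max()],3))
g=lambda x,y,z:np.round(o+R@[x,y,z],4)
print('edge area',g(.04,.08,.23),'hinge',g(.04,.059,.118),'button',g(-.063,0,.135),'shut tab',g(.04,-.05,.127))
for t,cam in [('jar','top'),('cup','top')]: pass
```

```text
scene 0.13 80 y med/min/max [0.0648 0.0589 0.0669] x [-0.012  0.099]
scene 0.145 79 y med/min/max [0.0619 0.058  0.064 ] x [-0.014  0.1  ]
scene 0.16 87 y med/min/max [0.0591 0.0553 0.0611] x [-0.015  0.098]
scene 0.175 85 y med/min/max [0.0563 0.0521 0.0582] x [-0.009  0.099]
scene 0.19 93 y med/min/max [0.0535 0.0491 0.0557] x [-0.014  0.098]
scene 0.205 91 y med/min/max [0.0507 0.0465 0.0529] x [-0.013  0.098]
scene 0.22 165 y med/min/max [0.0465 0.0415 0.0506] x [-0.013  0.099]
scene 0.235 47 y med/min/max [0.0434 0.0397 0.0471] x [0.017 0.057]
top 0.13 38 y med/min/max [0.0642 0.0625 0.0658] x [-0.017  0.089]
top 0.145 29 y med/min/max [0.0613 0.0602 0.0628] x [-0.015  0.091]
top 0.16 38 y med/min/max [0.0587 0.057  0.0603] x [-0.018  0.088]
top 0.175 41 y med/min/max [0.0558 0.0532 0.0576] x [-0.019  0.093]
top 0.19 42 y med/min/max [0.053  0.0514 0.0543] x [-0.016  0.092]
top 0.205 40 y med/min/max [0.05   0.0489 0.0515] x [-0.017  0.093]
top 0.22 146 y med/min/max [0.0448 0.0407 0.0487] x [-0.018  0.094]
top 0.235 45 y med/min/max [0.0418 0.039  0.0453] x [-0.009  0.053]
edge area [0.5748 0.1682 0.23  ] hinge [0.5793 0.1477 0.118 ] button [0.4915 0.0679 0.135 ] shut tab [0.6028 0.0413 0.127 ]
```

Call:
move_arm(steps=[0, 0, 0.12, 0, 0.02, 0.05, 0, 0, 0, 0.25, 0.02, 0.05, 0.09, 0, 0, 0, 0.37, 0.05, 0.09, 0.11, 0, 0, 0, 0.5, 0.075, 0.13, 0.11, 0, 0, 0, 0.62, 0.1, 0.17, 0.11, 0, 0, 0, 0.75, 0.125, 0.21, 0.11, 0, 0, 0, 0.87, 0.15, 0.25, 0.11, 0, 0, 0, 1.0, 0.175, 0.29, 0.11, 0, 0, 0, 1.12, 0.2, 0.33, 0.11, 0, 0, 0, 1.25, 0.22, 0.37, 0.11, 0, 0, 0, 1.37, 0.245, 0.41, 0.11, 0, 0, 0, 1.5, 0.265, 0.45, 0.11, 0])

```text
time: 2.4
tool_pos: [0.4224, -0.0754, 0.3297]
ee_rot: [3.141, 0.001, 1.794]
wrist_force: [0.9, -1.0, 0.4]
width: 0.0019
finger_force: 0.0
```

Call:
move_arm(steps=[0, 0, 0, 0.022, 0.04, 0, 0, 0, 0, 0, 0.044, 0.08, 0, 0, 0, 0, 0, 0.066, 0.12, 0, 0, 0, 0, 0, 0.09, 0.16, 0, 0, 0, 0, 0, 0.11, 0.2, 0, 0, 0, 0, 0, 0.13, 0.235, 0, 0, 0, 0, 0, 0.148, 0.263, 0, 0, 0, 0, 0, 0.148, 0.263, 0, 0, 0, 0, 0, 0.148, 0.263, -0.04, 0, 0, 0, 0, 0.148, 0.263, -0.08, 0, 0, 0, 0, 0.148, 0.263, -0.115, 0, 0, 0, 0, 0.148, 0.263, -0.115, 0])

```text
time: 3.6
tool_pos: [0.5661, 0.1842, 0.2078]
ee_rot: [-3.129, 0.0, 1.788]
wrist_force: [-0.2, -0.4, -0.7]
width: 0.0001
finger_force: 0.0
```

Run:
```python
from h import *
s=get_obs();p=s['tool_pos'];print(p,s['ee_rot'])
im,d=snapshot('top'); cv2.imwrite('pics/t1.png',cv2.resize(im[130:310,150:400,::-1],None,fx=3,fy=3))
a=.2175;c,sn=np.cos(a),np.sin(a);R=np.array([[c,-sn,0],[sn,c,0],[0,0,1]]);o=np.array([.553,.0815,0])
r=.085
for w in [.008]:
  for th in np.r_[1.38:0:12j]:
    y=.059-r*np.cos(th)+.009*np.sin(th)+w; z=.118+r*np.sin(th)+.009*np.cos(th)+.014
    print(round(th,2),np.round([y,z],3),np.round(o+R@[.04,y,z]-p,3))
```

```text
[0.56606956 0.18422542 0.20777635] [-3.12862024e+00  3.93123415e-04  1.78809488e+00]
1.38 [0.06  0.217] [ 0.013 -0.036  0.009]
1.25 [0.049 0.216] [ 0.015 -0.046  0.008]
1.13 [0.039 0.213] [ 0.018 -0.056  0.005]
1.0 [0.029 0.209] [ 0.02  -0.066  0.001]
0.88 [0.02  0.203] [ 0.022 -0.075 -0.005]
0.75 [0.011 0.197] [ 0.024 -0.083 -0.011]
0.63 [0.003 0.189] [ 0.025 -0.091 -0.019]
0.5 [-0.003  0.181] [ 0.027 -0.097 -0.027]
0.38 [-0.009  0.172] [ 0.028 -0.103 -0.036]
0.25 [-0.013  0.162] [ 0.029 -0.107 -0.046]
0.13 [-0.016  0.152] [ 0.029 -0.11  -0.056]
0.0 [-0.018  0.141] [ 0.03  -0.112 -0.067]
```

View pics/t1.png

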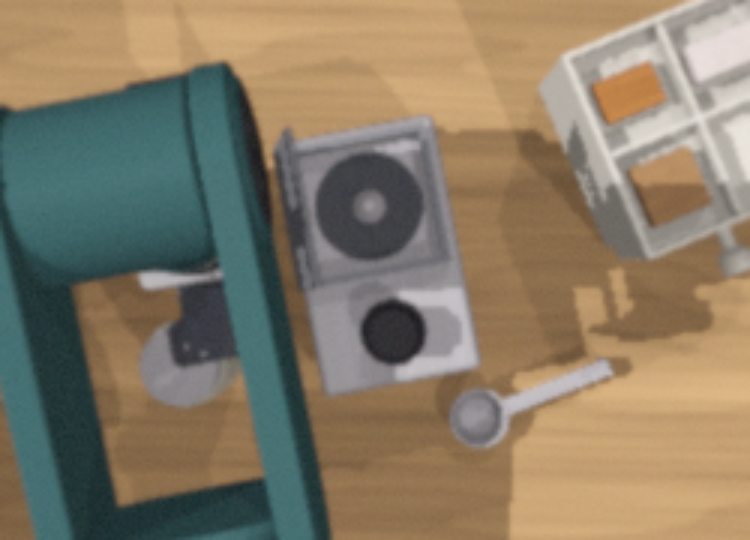

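The cover is still up. The gripper is just outside it at about (220,260) in the crop, and its body passes well above the jar at (185,370). Now I'll push the cover over along its arc.

Call:
move_arm(steps=[0, 0, 0, 0.004, -0.02, 0.002, 0, 0, 0, 0, 0.009, -0.039, 0.002, 0, 0, 0, 0, 0.011, -0.049, 0.001, 0, 0, 0, 0, 0.014, -0.06, -0.002, 0, 0, 0, 0, 0.016, -0.069, -0.006, 0, 0, 0, 0, 0.018, -0.078, -0.012, 0, 0, 0, 0, 0.02, -0.086, -0.018, 0, 0, 0, 0, 0.021, -0.094, -0.026, 0, 0, 0, 0, 0.021, -0.094, -0.026, 0])

```text
time: 4.55
tool_pos: [0.5898, 0.0905, 0.1861]
ee_rot: [-3.138, 0.0, 1.787]
wrist_force: [-0.2, 0.1, 0.3]
width: 0.0006
finger_force: 0.0
```

Run:
```python
from h import *
s=get_obs();p=s['tool_pos'];print(p,s['wrist_force'])
a=.2175;c,sn=np.cos(a),np.sin(a);R=np.array([[c,-sn,0],[sn,c,0],[0,0,1]]);o=np.array([.553,.0815,0])
print((p-o)@R)
im,d=snapshot('scene'); cv2.imwrite('pics/s2.png',cv2.resize(im[130:310,200:450,::-1],None,fx=3,fy=3))
```

```text
[0.58978895 0.09050303 0.18609199] [-0.18012945  0.12665045  0.31144884]
[0.03786496 0.00085226 0.18609199]
```

View pics/s2.png

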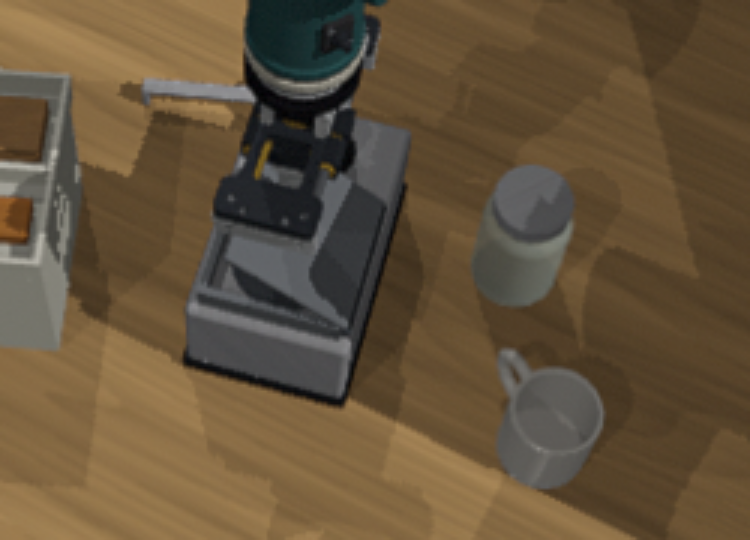

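The cover (around (290,270)) is partly folded under the fingers. I'll carry on down.

Call:
move_arm(steps=[0, 0, 0, 0.001, -0.005, -0.008, 0, 0, 0, 0, 0.002, -0.01, -0.016, 0, 0, 0, 0, 0.003, -0.014, -0.025, 0, 0, 0, 0, 0.004, -0.017, -0.034, 0, 0, 0, 0, 0.004, -0.02, -0.042, 0, 0, 0, 0, 0.004, -0.02, -0.046, 0, 0, 0, 0, 0.004, -0.02, -0.048, 0, 0, 0, 0, 0.004, -0.02, -0.048, 0, 0, 0, 0, 0.004, -0.02, -0.048, 0])

```text
time: 5.5
tool_pos: [0.5946, 0.0711, 0.1412]
ee_rot: [3.142, 0.001, 1.789]
wrist_force: [-2.1, -2.3, 4.0]
width: 0.0008
finger_force: 2.4
```

Call:
move_arm(steps=[0, 0, 0, 0, 0, -0.002, 0, 0, 0, 0, 0, 0, -0.003, 0, 0, 0, 0, 0, 0, -0.004, 0, 0, 0, 0, 0, 0, -0.004, 0, 0, 0, 0, 0, 0, -0.004, 0])

```text
time: 6.0
tool_pos: [0.5947, 0.0711, 0.141]
ee_rot: [3.139, 0.002, 1.789]
wrist_force: [-6.3, -2.5, 16.1]
width: 0.0006
finger_force: 8.1
```

Call:
move_arm(steps=[0, 0, 0, 0, 0, 0.03, 0, 0, 0, 0, 0, 0, 0.065, 0, 0, 0, 0, -0.03, -0.001, 0.065, 0, 0, 0, 0, -0.065, -0.002, 0.065, 0, 0, 0, 0, -0.095, -0.003, 0.065, 0, 0, 0, 0, -0.103, -0.003, 0.065, 0, 0, 0, 0, -0.103, -0.003, 0.065, 0, 0, 0, 0, -0.103, -0.003, 0.065, 0])

```text
time: 6.8
tool_pos: [0.4925, 0.0689, 0.2014]
ee_rot: [3.141, 0.0, 1.789]
wrist_force: [1.2, -0.5, 0.8]
width: 0.0005
finger_force: 0.0
```

Run:
```python
from h import *
s=get_obs();print(s['tool_pos'],s['ee_rot'],s['wrist_force'],s['time'])
a=.2175;c,sn=np.cos(a),np.sin(a);R=np.array([[c,-sn,0],[sn,c,0],[0,0,1]]);o=np.array([.553,.0815,0])
for cam in ['scene','top']:
    im,d=snapshot(cam)
    q=(cloud(cam,d,np.ones_like(d,bool))-o)@R
    k=q[(q[:,0]>.0)&(q[:,0]<.09)&(q[:,1]<.055)&(q[:,1]>-.06)&(q[:,2]>.09)&(q[:,2]<.15)]
    if len(k)>10:
        A=np.c_[k[:,:2],np.ones(len(k))]; f=np.linalg.lstsq(A,k[:,2],rcond=None)[0]; print(cam,len(k),np.median(k[:,2]),f)
    if cam=='scene': cv2.imwrite('pics/s3.png',cv2.resize(im[130:310,200:450,::-1],None,fx=3,fy=3))
```

```text
[0.49252348 0.06886403 0.20136747] [3.14055826e+00 3.75593263e-05 1.78883620e+00] [ 1.15900954 -0.52171704  0.77886689] 6.8
scene 1727 0.12653863432991727 [ 0.00022687 -0.00036248  0.12651878]
top 1242 0.12726136491795503 [0.00413384 0.02232372 0.12666539]
```

View pics/s3.png

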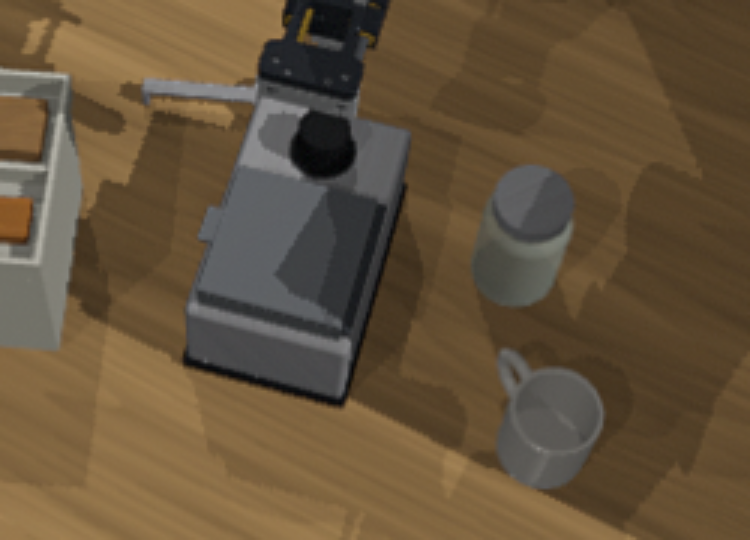

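The cover lies flat and shut: its tab shows at (210,222) and the depth fit gives z = 0.1265 with no slope. The button at (323,145) is free under the fingers, so I'll lower onto it.

Call:
move_arm(steps=[0, 0, 0, -0.001, -0.001, -0.025, 0, 0, 0, 0, -0.001, -0.001, -0.042, 0, 0, 0, 0, -0.001, -0.001, -0.047, 0, 0, 0, 0, -0.001, -0.001, -0.05, 0, 0, 0, 0, -0.001, -0.001, -0.052, 0, 0, 0, 0, -0.001, -0.001, -0.054, 0, 0, 0, 0, -0.001, -0.001, -0.054, 0, 0, 0, 0, -0.001, -0.001, -0.054, 0])

```text
time: 7.7
tool_pos: [0.4914, 0.0678, 0.1487]
ee_rot: [3.139, 0.001, 1.789]
wrist_force: [0.8, 0.4, 2.3]
width: 0.0006
finger_force: 1.0
```

Call:
move_arm(steps=[0, 0, 0, 0, 0, -0.003, 0, 0, 0, 0, 0, 0, -0.006, 0, 0, 0, 0, 0, 0, -0.009, 0, 0, 0, 0, 0, 0, -0.011, 0, 0, 0, 0, 0, 0, -0.012, 0, 0, 0, 0, 0, 0, -0.012, 0, 0, 0, 0, 0, 0, -0.012, 0, 0, 0, 0, 0, 0, -0.012, 0])

```text
time: 8.5
tool_pos: [0.4914, 0.0678, 0.1365]
ee_rot: [3.139, 0.0, 1.789]
wrist_force: [-0.3, -0.8, 6.5]
width: 0.0002
finger_force: 3.1
```

Run:
```python
from h import *
s=get_obs();print(s['tool_pos'],s['ee_rot'],s['wrist_force'],s['time'])
```

```text
[0.49142964 0.06779704 0.13649029] [3.13907119e+00 4.56717435e-04 1.78877256e+00] [-0.33644421 -0.80597901  6.49281695] 8.5
```

Call:
move_arm(steps=[0, 0, 0, 0, 0, 0, 0, 0, 0, 0, 0, 0, 0, 0, 0, 0, 0, 0, 0, 0, 0, 0, 0, 0, 0, 0, 0, 0, 0, 0, 0, 0, 0, 0, 0, 0, 0, 0, 0, 0, 0, 0, 0, 0, 0, 0, 0, 0, 0, 0, 0, 0, 0, 0, 0, 0, 0, 0, 0, 0, 0, 0, 0, 0, 0, 0, 0, 0, 0, 0, 0, 0, 0, 0, 0, 0, 0, 0, 0, 0, 0, 0, 0, 0])

```text
time: 9.7
tool_pos: [0.4914, 0.0678, 0.1365]
ee_rot: [3.139, 0.0, 1.789]
wrist_force: [0.3, 0.5, 5.7]
width: 0.0006
finger_force: 3.1
```

Call:
move_arm(steps=[0, 0, 0, 0, 0, 0, 0, 0, 0, 0, 0, 0, 0, 0, 0, 0, 0, 0, 0, 0, 0, 0, 0, 0, 0, 0, 0, 0, 0, 0, 0, 0, 0, 0, 0, 0, 0, 0, 0, 0, 0, 0, 0, 0, 0, 0, 0, 0, 0, 0, 0, 0, 0, 0, 0, 0, 0, 0, 0, 0, 0, 0, 0, 0, 0, 0, 0, 0, 0, 0, 0, 0, 0, 0, 0, 0, 0, 0, 0, 0, 0, 0, 0, 0])

```text
time: 10.9
tool_pos: [0.4914, 0.0678, 0.1365]
ee_rot: [3.139, 0.0, 1.789]
wrist_force: [0.7, 0.2, 6.4]
width: 0.0003
finger_force: 3.1
```

Call:
move_arm(steps=[0, 0, 0, 0, 0, 0, 0, 0, 0, 0, 0, 0, 0, 0, 0, 0, 0, 0, 0, 0, 0, 0, 0, 0, 0, 0, 0, 0, 0, 0, 0, 0, 0, 0, 0, 0, 0, 0, 0, 0, 0, 0, 0, 0, 0, 0, 0, 0, 0, 0, 0, 0, 0, 0, 0, 0])

```text
time: 11.7
tool_pos: [0.4914, 0.0678, 0.1365]
ee_rot: [3.139, 0.0, 1.789]
wrist_force: [-0.2, -0.3, 6.3]
width: 0.0005
finger_force: 3.1
```

Run:
```python
from h import *
s=get_obs();print(s['tool_pos'],s['wrist_force'],s['time'])
im,d=snapshot('scene'); cv2.imwrite('pics/s4.png',cv2.resize(im[130:310,200:450,::-1],None,fx=3,fy=3))
```

```text
[0.49142572 0.06778764 0.13649557] [-0.19125842 -0.31228298  6.26990841] 11.7
```

View pics/s4.png

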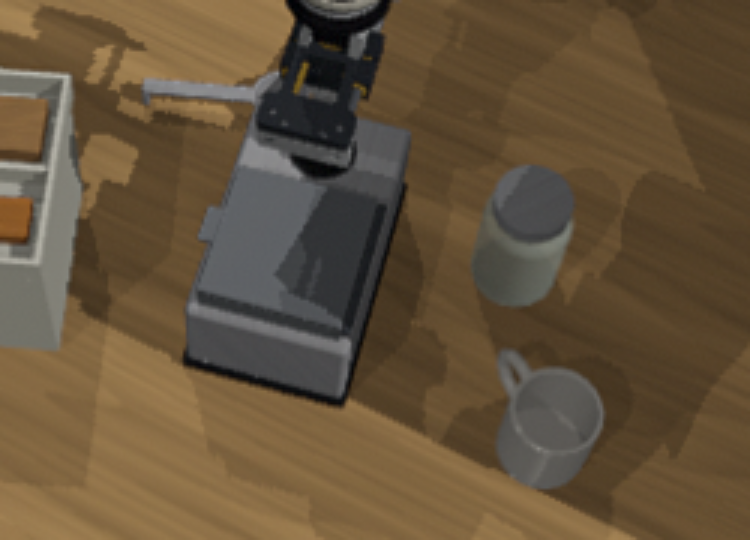

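The cover is still shut, and the fingers are holding the button at (323,160) half-way down at about 6.3 N. The jar, cup and scoop haven't moved.

```bash
python3 -c "
from bench import *
print(close_job())"
```

```text
the job is handed in; nothing more can be done
None
```

The cover is folded fully shut, and the button has since been held about half-way down (roughly 12 mm, 6.3 N) for over three seconds; I handed the job in at about 12 s with the fingers still holding it there, and the jar, cup, scoop and drawer were not touched.

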